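# Ring the bell and point out the right derailleur hanger

### The arm

A 6-joint arm with a two-finger parallel gripper is mounted at the origin on the work surface. World frame = base frame: x ahead of the robot, y to its left, z up, the work surface at z = 0. Lengths are in m, angles in rad, forces in N, time in s.
With the tool pointing down it reaches from about 0.425 to 0.95 m from the base axis. Payload 3.5 kg.
Tool frame: the origin (TCP) lies between the finger pads, 19 mm behind the fingertips; this is the grasp point; z points along the fingers, y is the line along which they close (so a half turn about z gives the same grasp; the last joint's range is limited). The gripper opens to 85 mm and grips with 20 to 120 N. Pads are 22 mm wide; open, the fingers measure 114 mm over their backs; the gripper's body (76 mm by 85 mm) begins 54 mm behind the grasp point. The pads swing forward as they close: fully open they stand 13 mm farther back than shut.
Start: joints at [1.081, 0.286, 1.577, -0, 1.279, -0.15], TCP at [0.225, 0.636, 0.25] pointing down, gripper open.
Joint ranges: [-2.77, 2.77], [-0.9, 2.22], [0.21, 2.48], [-1.53, 4.67], [0.24, 2.81], [-2.84, 2.84]. Speed limits (rad/s): [2.79, 2.79, 3.14, 3.14, 3.14, 3.14].

### API

Orientations are given as a unit quaternion [x, y, z, w].
In Python, from plant import ctrl, imaging gives the robot as it stands. The module is installed in compiled form; this text tells all that it offers.
- The arm moves only by the shell command python3 -m handwheel 'ROWS' [OPENING] [FORCE]. ROWS is JSON, one flat list of numbers, 6 for each row, row after row: the shift along the world's x, y, z in units of 150 mm (1.0 is 150 mm), then the turn, a rotation vector about the world's x, y, z in units of 90 degrees (1.0 is 90 degrees). In form: [tx, ty, tz, rx, ry, rz, tx, ty, tz, rx, ry, rz, ...]. A call has 1 to 5 rows; each row shifts and turns the commanded pose from where the row before left it; what a row does not reach is not made up. A row lasts 1/12 s, in which the tool goes at most 41.7 mm and 7.16 degrees, less where a joint would pass 70% of its speed; a pose out of reach is approached as far as the arm can. A call with a number of a shift or a turn outside -1 to 1 is refused whole. A call with a gripper value outside its range is refused whole. OPENING is the opening, from 0 (shut) to 1 (fully open), set as the call begins (- or left out, the last holds). The fingers move at their own pace and stop on an object; FORCE is the grip in N (left out, the last holds). Time passes only in rows, so rows that do not move let the fingers close. It gives the time, the measured TCP pose, the force, the opening and the grip force at its end, in the units of the state.
- ctrl.get_state(): the state, without advancing time (a new reading comes with each control period).
- imaging.read_camera(name): name is "scene" or "top"; returns (picture, depth): 400x640x3 uint8, blue, green, red; 400x640 float32, m along the optical axis (not along the pixel's ray), 0 where there is no reading.
- imaging.get_calibration(name): a dict with "fovy" (degrees; the focal length in pixels is half the picture's height over the tangent of half this angle, whatever the lens; pixels are square), "cx", "cy" (the principal point, pixels), "R" (3x3) and "t" (3): a world point X has camera coordinates R X + t. Camera axes: x right, y down, z forward; pixel columns grow to the right and rows downward; lengths in m; the calibration is good to about 2 mm. A picture is of the moment at which its call begins. get_calibration takes no time and is no camera call.
- ctrl.sign_off(): hands the job in; it is judged then, once.
The state is a dict: "time": time; "qpos": joint angles; "dq": joint speeds; "joint_efforts": joint torques, N m; "eef_pos": TCP position; "tcp_rot": TCP orientation; "contact_force": force on the tool from outside, world axes, zero at the start; "wrist_torque": the same for the moment, N m; "opening": opening from 0.0 (shut) to 1.0 (fully open); "finger_force": force on a finger pad.
Only numpy, scipy, OpenCV 4.12 (cv2) and the standard library are available. Lean on these libraries where they do the work, as an engineer would, in place of code of your own. Each camera call takes 0.05 s, during which the arm holds its last target. There are 200 camera calls.

### The job

Call the mechanic by pressing the bell's spring lever well down with your fingertips, without forcing it, and letting it spring back; then show her which part to fit: point straight down at the round eye of the longer of the two steel derailleur hangers, fingertips about 2 cm above the middle of the eye and never touching the hanger. Stay there pointing for at least two seconds and finish still pointing. Pick nothing up, and leave everything else on the crate where it lies.

Things in the scene. Friction and masses are not known exactly. Their poses are not given: they have to be found in the camera images.
- bell: white plastic bicycle bell, dome 48 mm across, its top 71 mm above the crate, sitting on a 93 mm long stub of 22 mm handlebar in a low wooden saddle fixed to the crate. Origin: centre of the underside, under the dome's axis. +z up, the handlebar stub lies along y, the spring lever sticks out along +x from under the dome to 64 mm from the axis. It cannot move
- bell_lever (a joint): the bell's spring lever, in rad: 0 at rest (level), grows to 0.40 (the stop) as its end is pressed down; the bell rings above 0.28. It hinges about the bell's y axis 18 mm out from the dome's axis and 40 mm above the crate. It springs back by itself; at the pad it takes about 0.7 N to start and 3.5 N at the stop
- bell_pad (a point): middle of the top of the lever's 20 x 20 mm pad, 54 mm from the bell's axis and 43 mm above the crate at rest; full travel is about 14 mm straight down, with nothing beneath the pad. The dome's edge is 30 mm inwards
- long_hanger: the longer steel derailleur hanger, loose, lying flat: 96 mm long, 26 mm wide, 6 mm thick. Origin: underside, near mid length. +z up, +x towards its round eye end; the other end is a 26 mm wide square tab with two small bolt dots
- long_hanger_eye (a point): middle of the round eye (24 mm across with an 11 mm hole) of the longer hanger, level with its top face, 36 mm from the hanger's origin along +x and 6 mm above the crate
- short_hanger: the shorter steel derailleur hanger, loose, lying flat, of the same shape but 50 mm long. Origin: middle of the underside. +x towards its eye. Not to be pointed at or moved
- jar: clear jar of ball bearings with a dark twist cap, loose, 62 mm across, 70 mm high. Origin: centre of the underside. Leave alone
- tyre_lever: red aluminium tyre lever, loose, lying flat, 113 x 19 x 6 mm along its x. Origin: middle of the underside. Leave alone
- multitool: grey folded multitool, loose, 80 x 30 x 16 mm along its x. Origin: middle of the underside. Leave alone
- sprocket: dark steel toothed sprocket ring, loose, lying flat, 79 mm across, hole 38 mm, 5 mm thick. Origin: centre of the underside. Leave alone
- pad_box: small closed cardboard box, loose, 62 x 45 x 26 mm. Origin: centre of the underside. Leave alone

How it is judged:
By the outcome, as a careful person would: the job done as asked, in the order asked, and still so for the second after the job is handed in, with the robot touching nothing.
It also fails if it takes over 40 s, if anything falls off the work surface, if the arm or the gripper's body presses on something with over 40 N, if the wrist force passes 120 N, or if a joint passes its speed limit or range.

## Working session

There is one attempt and no reset: what is moved stays moved. The work goes in short steps, Python scripts to look and compute and a shell command to move; the robot and the scene stay as the last step left them, time stands still between calls to the robot, and variables do not carry over. Pictures are saved under pics/ and viewed, at most 10 in all, crops included, and the job is handed in when it is done.

```bash
mkdir -p pics; cat > h.py <<'E'
import numpy as np, cv2
from plant import ctrl, imaging
def cal(n):
    c=imaging.get_calibration(n); f=200/np.tan(np.radians(c['fovy'])/2)
    return f,c['cx'],c['cy'],np.array(c['R']),np.array(c['t'])
def plane(n,u,v,z):
    f,cx,cy,R,t=cal(n); d=R.T@np.array([(u-cx)/f,(v-cy)/f,1]); o=-R.T@t
    return o+d*(z-o[2])/d[2]
def deproj(n,u,v,D):
    f,cx,cy,R,t=cal(n); return R.T@(np.array([(u-cx)/f*D,(v-cy)/f*D,D])-t)
def proj(n,X):
    f,cx,cy,R,t=cal(n); p=R@np.array(X)+t; return f*p[0]/p[2]+cx,f*p[1]/p[2]+cy
E
python3 - <<'E'
from h import *
for n in('top','scene'):
    p,d=imaging.read_camera(n); cv2.imwrite(f'pics/{n}0.png',p); np.savez(f'{n}0.npz',p=p,d=d)
    c=cal(n); print(n,c[0],-c[3].T@c[4])
print(ctrl.get_state())
E
```

```text
top 421.79209573566436 [ 0.4927928  -0.00580437  1.15082713]
scene 379.16207165210864 [0.94503045 0.38843664 0.61916695]
{'time': 0.1, 'qpos': array([ 1.08101171e+00,  2.87096558e-01,  1.57804905e+00,  2.26745228e-05,
        1.27862329e+00, -1.50004043e-01]), 'dq': array([ 0.00118671, -0.00053628, -0.00399936,  0.00155764, -0.00190307,
       -0.00081934]), 'joint_efforts': array([ 2.97843999e-04, -4.07295656e+01, -2.93699133e+01, -2.06222621e-04,
        3.43245854e-03,  5.33102181e-06]), 'eef_pos': array([0.22466479, 0.63591436, 0.24876249]), 'tcp_rot': array([ 1.69077344e-01,  9.85602185e-01, -1.02950952e-03, -3.52481070e-04]), 'contact_force': array([ 0.0127591 , -0.31986614,  0.10157094]), 'wrist_torque': array([ 0.00220725, -0.0157619 , -0.01308208]), 'finger_force': 0.0, 'opening': 1.002009766012206}
```

View pics/top0.png

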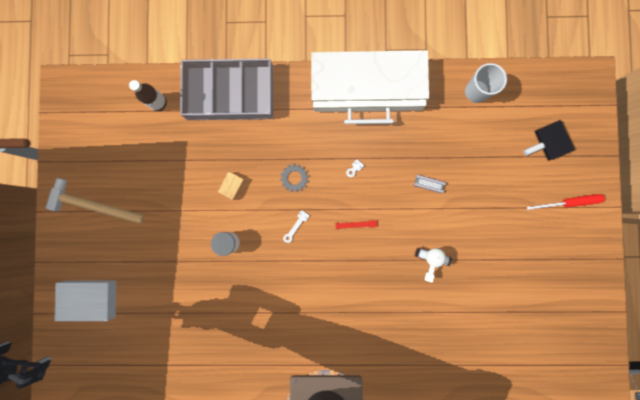

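View pics/scene0.png

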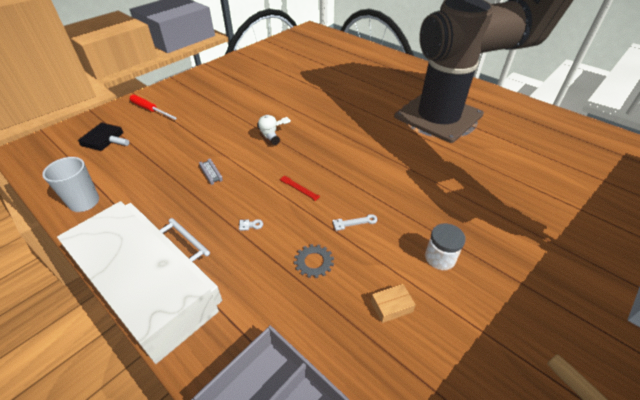

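The top view shows the bell at (436,258) with its lever pointing down to about (430,278). The long hanger runs from (304,214) to (289,240), the short one is at (354,169), and the tyre lever, jar and sprocket are nearby. I'll enlarge the bell and hanger.

```bash
python3 - <<'E'
from h import *
T=np.load('top0.npz')['p'];S=np.load('scene0.npz')['p']
def cr(p,u,v,w,h,k): return cv2.resize(p[v:v+h,u:u+w],None,fx=k,fy=k,interpolation=cv2.INTER_NEAREST)
a=np.hstack([cr(T,405,235,50,50,8)[:300*2],cr(T,275,200,50,50,8)])
b=np.hstack([cr(S,245,105,50,25,8),cr(S,330,205,50,25,8)])
cv2.imwrite('pics/crop.png',np.vstack([a,b]))
for n in('top','scene'):
    z=np.load(n+'0.npz');p,d=z['p'],z['d']
    hsv=cv2.cvtColor(p,cv2.COLOR_BGR2HSV)
    m=((hsv[...,1]<60)&(hsv[...,2]>150)).astype(np.uint8)
    k,l,s,c=cv2.connectedComponentsWithStats(m)
    for i in range(1,k):
        u,v=c[i]
        if s[i,4]>25 and ((n=='top' and 270<u<460 and 150<v<290) or (n=='scene' and 230<u<390 and 105<v<240)):
            ys,xs=np.where(l==i); P=np.array([deproj(n,x,y,d[y,x]) for x,y in zip(xs,ys)])
            (cx,cy),wh,an=cv2.minAreaRect(np.c_[xs,ys].astype(np.float32))
            print(n,s[i],c[i].round(1),wh,an,'z',P[:,2].min().round(4),np.median(P[:,2]).round(4),P[:,2].max().round(4),P.mean(0).round(4))
E
```

```text
top [346 160  18  17 153] [354.6 168. ] (9.899495124816895, 19.091880798339844) 45.0 z -0.0022 0.0064 0.0114 [ 0.6492 -0.0838  0.0061]
top [414 175  32  18 324] [429.2 183.6] (30.170791625976562, 11.401752471923828) 15.255120277404785 z -0.0008 0.0148 1.1508 [ 0.6033 -0.2817  0.0212]
top [283 211  26  32 236] [296.  225.8] (10.261953353881836, 35.50081253051758) 33.6900634765625 z -0.0012 0.0064 1.1508 [0.493  0.0765 0.0109]
top [419 249  29  33 478] [432.9 260.9] (33.02519989013672, 26.588441848754883) 75.37911987304688 z -0.0047 0.0585 1.1508 [ 0.4007 -0.2782  0.0559]
scene [259 115  32  23 372] [270.9 124.1] (22.62741470336914, 27.577163696289062) 45.0 z -0.0033 0.0491 0.6192 [ 0.4087 -0.2711  0.0507]
scene [333 215  44  16 310] [353.5 221.7] (10.622380256652832, 42.99408721923828) 79.28687286376953 z -0.0017 0.0049 0.6192 [0.4985 0.0811 0.0083]
scene [239 220  24  11 198] [249.5 224.3] (10.0, 23.0) 90.0 z -0.0029 0.0048 0.6192 [ 0.6528 -0.0787  0.0074]
```

View pics/crop.png

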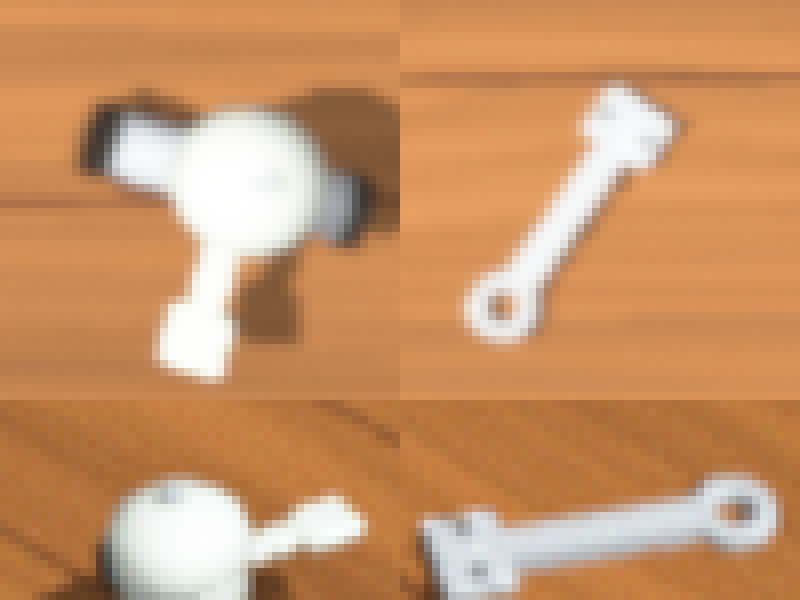

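The crop shows the lever pad at top (428.8,277.2) and scene (286,120). The dome is at top (435.5,257.3). The round eye is at top (287.4,237.9) and scene (372,218.8), and the square tab is at the other end.

```bash
python3 - <<'E'
from h import *
pt=plane('top',428.8,277.2,.043);ps=plane('scene',286,120,.043)
dm=plane('top',435.5,257.3,.055); print('pad',pt,ps,'dome',dm,'dist',np.linalg.norm((pt-dm)[:2]))
et=plane('top',287.4,237.9,.006);es=plane('scene',372,218.8,.006)
print('eye',et,es)
tb=plane('top',303.5,214.5,.006); print('tab',tb,np.linalg.norm(tb-et))
p=(pt+ps)/2;e=(et+es)/2
x=(p-dm)[:2];x/=np.linalg.norm(x);print('lever dir',x,np.degrees(np.arctan2(x[1],x[0])), 'reach',np.hypot(*p[:2]),np.hypot(*e[:2]))
s=ctrl.get_state(); t=s['eef_pos'];print('shift pad',(p-t)/.15,'eye-pad',(e-p)/.15)
from scipy.spatial.transform import Rotation as R; print(R.from_quat(s['tcp_rot']).as_matrix())
E
```

```text
pad [ 0.35762297 -0.27004094  0.043     ] [ 0.36100104 -0.2644875   0.043     ] dome [ 0.40973895 -0.28535284  0.055     ] dist 0.054318774581597735
eye [0.46048159 0.10017824 0.006     ] [0.46328302 0.10427117 0.006     ]
tab [0.52359244 0.0561498  0.006     ] 0.07695117746952594
lever dir [-0.94127396  0.3376438 ] 160.26661368099636 reach 0.44781166208324935 0.47305935506329505
shift pad [ 0.89764812 -6.02119056 -1.37174991] eye-pad [ 0.68380198  2.46325952 -0.24666667]
[[-9.42825455e-01  3.33285274e-01 -1.04294570e-03]
 [ 3.33286726e-01  9.42823583e-01 -1.91018054e-03]
 [ 3.46678754e-04 -2.14856680e-03 -9.99997632e-01]]
```

```bash

python3 -m handwheel '[0.125,-0.225,0,0,0,0, 0.125,-0.225,0,0,0,0, 0.125,-0.225,0,0,0,0, 0.125,-0.225,0,0,0,0, 0.125,-0.225,0,0,0,0]' 0 20
python3 -m handwheel '[0.125,-0.225,0,0,0,0, 0.125,-0.225,0,0,0,0, 0.125,-0.225,0,0,0,0, 0.125,-0.225,0,0,0,0, 0.125,-0.225,0,0,0,0]'
python3 -m handwheel '[0.125,-0.225,0,0,0,0, 0.125,-0.225,0,0,0,0, 0.125,-0.225,0,0,0,0, 0,-0.2,0,0,0,0, 0,-0.25,0,0,0,0]'
python3 -m handwheel '[0,-0.25,0,0,0,0, 0,-0.25,0,0,0,0, 0,-0.25,0,0,0,0, 0,-0.25,0,0,0,0, 0,-0.25,0,0,0,0]'
```

```text
time: 0.52
eef_pos: [0.3189, 0.4659, 0.2493]
tcp_rot: [0.169, 0.986, -0.0, -0.0]
contact_force: [-0.1, 0.3, 0.8]
opening: 0.302
finger_force: 0.0
time: 0.93
eef_pos: [0.4126, 0.2971, 0.2496]
tcp_rot: [0.169, 0.986, -0.0, -0.0]
contact_force: [0.1, 0.3, -0.1]
opening: 0.001
finger_force: 0.0
time: 1.35
eef_pos: [0.4689, 0.1288, 0.2496]
tcp_rot: [0.169, 0.986, 0.0, -0.0]
contact_force: [1.4, 0.0, 0.2]
opening: 0.001
finger_force: 0.0
time: 1.77
eef_pos: [0.468, -0.059, 0.2497]
tcp_rot: [0.169, 0.986, 0.0, -0.0]
contact_force: [0.3, 0.5, -0.5]
opening: -0.001
finger_force: 0.0
```

```bash

python3 -m handwheel '[-0.12,-0.23,0,0,0,0, -0.12,-0.23,0,0,0,0, -0.12,-0.23,0,0,0,0, -0.12,-0.23,0,0,0,0, -0.12,-0.23,0,0,0,0]'
python3 -m handwheel '[-0.12,-0.23,0,0,0,0, 0,0,-0.25,0,0,0, 0,0,-0.25,0,0,0, 0,0,-0.25,0,0,0, 0,0,-0.25,0,0,0]'
python3 -m handwheel '[0,0,0,0,0,0,0,0,0,0,0,0]'
python3 - <<'E'
from h import *
t=ctrl.get_state()['eef_pos']; tip=t-[0,0,.019]; print(t)
out=[]
for n in('top','scene'):
    p,d=imaging.read_camera(n); np.savez(n+'1.npz',p=p,d=d)
    c=proj(n,tip); print(n,c,'pad', proj(n,[.359,-.267,.043])); u,v=[int(i) for i in c]
    out.append(cv2.resize(p[v-30:v+30,u-30:u+30],None,fx=6.5,fy=6.5,interpolation=cv2.INTER_NEAREST))
cv2.imwrite('pics/c1.png',np.hstack(out))
E
```

```text
time: 2.18
eef_pos: [0.3773, -0.231, 0.2497]
tcp_rot: [0.169, 0.986, 0.0, -0.0]
contact_force: [0.8, -0.6, -0.3]
opening: -0.004
finger_force: 0.0
time: 2.6
eef_pos: [0.3601, -0.2645, 0.0985]
tcp_rot: [0.17, 0.985, -0.0, 0.0]
contact_force: [0.6, -0.2, -0.4]
opening: 0.001
finger_force: 0.0
time: 2.77
eef_pos: [0.3594, -0.2629, 0.0982]
tcp_rot: [0.169, 0.986, 0.002, -0.002]
contact_force: [0.0, -0.7, 0.2]
opening: -0.002
finger_force: 0.0
[ 0.35936217 -0.26286853  0.09818412]
top (np.float64(429.40722323093365), np.float64(278.27318355496294)) pad (np.float64(427.60931105513134), np.float64(276.6697625857382))
scene (np.float64(286.0210405352901), np.float64(108.25852037432855)) pad (np.float64(285.8835441459573), np.float64(119.33970238135946))
```

View pics/c1.png

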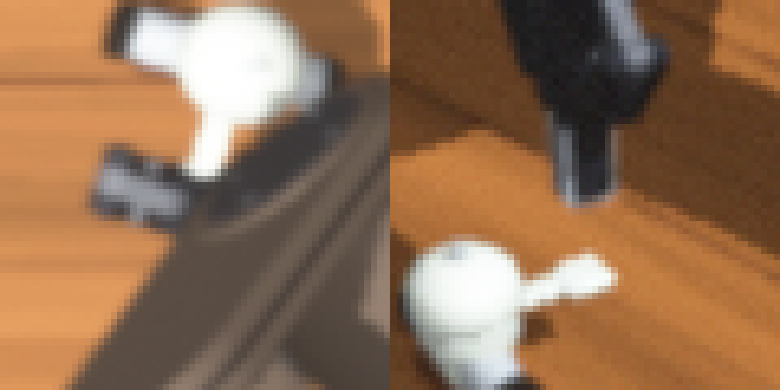

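In the scene view the tip is at about (286,109), right where the state projects it, and directly above the pad at (286,120). So I trust the scene measurements. Next I lower it and press in small steps, watching the force.

```bash

python3 -m handwheel '[-0.012,0.005,-0.1,0,0,0, 0,0,-0.1,0,0,0, 0,0,0,0,0,0, 0,0,0,0,0,0]'
python3 -m handwheel '[0,0,-0.03,0,0,0, 0,0,-0.02,0,0,0, 0,0,0,0,0,0, 0,0,0,0,0,0]'
python3 -m handwheel '[0,0,-0.02,0,0,0, 0,0,0,0,0,0, 0,0,0,0,0,0]'
python3 - <<'E'
from h import *
p,d=imaging.read_camera('scene'); cv2.imwrite('pics/c2.png',cv2.resize(p[90:150,245:325],None,fx=8,fy=8,interpolation=cv2.INTER_NEAREST))
print(ctrl.get_state()['eef_pos'])
E
```

```text
time: 3.2
eef_pos: [0.3599, -0.2645, 0.0721]
tcp_rot: [0.169, 0.986, -0.001, 0.001]
contact_force: [0.1, -0.5, 1.0]
opening: 0.0
finger_force: 0.0
time: 3.53
eef_pos: [0.3591, -0.2638, 0.0629]
tcp_rot: [0.169, 0.986, -0.0, 0.0]
contact_force: [0.3, 0.5, -0.3]
opening: -0.0
finger_force: 0.0
time: 3.78
eef_pos: [0.3591, -0.2639, 0.0597]
tcp_rot: [0.169, 0.986, -0.0, 0.0]
contact_force: [-0.3, -0.0, 1.7]
opening: 0.0
finger_force: 0.6
[ 0.35908586 -0.26384629  0.05973715]
```

View pics/c2.png

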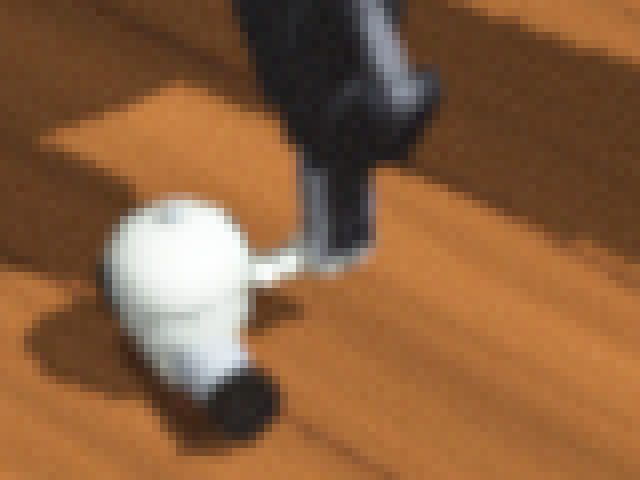

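The fingertips (about (330,258) in the crop) have just met the pad, roughly 2 mm pressed. I keep pressing in small steps.

```bash
for i in 1; do
python3 -m handwheel '[0,0,-0.02,0,0,0, 0,0,0,0,0,0, 0,0,0,0,0,0]'; 
python3 -m handwheel '[0,0,-0.015,0,0,0, 0,0,0,0,0,0, 0,0,0,0,0,0]'; 
python3 -m handwheel '[0,0,-0.01,0,0,0, 0,0,0,0,0,0, 0,0,0,0,0,0]';done
cat > pr.py <<'E'
from h import *
F=[]
for i in range(8):
    p,d=imaging.read_camera('scene'); s=ctrl.get_state(); F.append(np.r_[s['contact_force'],s['finger_force'],s['eef_pos']])
print(np.mean(F,0).round(4))
import sys; cv2.imwrite(sys.argv[1],cv2.resize(p[90:150,245:325],None,fx=8,fy=8,interpolation=cv2.INTER_NEAREST))
E
python3 pr.py pics/c3.png
```

```text
time: 4.08
eef_pos: [0.3591, -0.2638, 0.0566]
tcp_rot: [0.169, 0.986, -0.0, 0.0]
contact_force: [0.6, -0.5, 2.6]
opening: -0.001
finger_force: 1.0
time: 4.33
eef_pos: [0.3591, -0.2638, 0.0544]
tcp_rot: [0.169, 0.986, -0.0, 0.0]
contact_force: [0.4, -0.4, 2.6]
opening: -0.002
finger_force: 1.3
time: 4.58
eef_pos: [0.3592, -0.2638, 0.053]
tcp_rot: [0.169, 0.986, -0.0, 0.0]
contact_force: [0.4, -0.6, 3.4]
opening: -0.003
finger_force: 1.4
[ 1.1513 -0.5563  3.2637  1.4291  0.3591 -0.2638  0.0529]
```

View pics/c3.png

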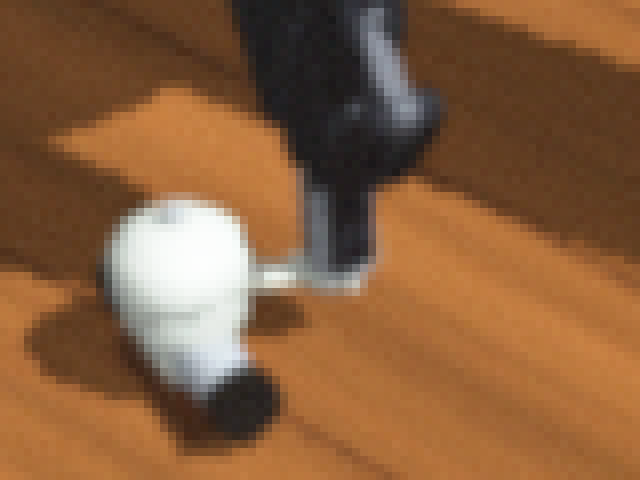

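The lever tilts visibly, and the force (about 2.9 N) and drop (about 9 mm) suggest around 0.27 rad. It needs about 2 mm more, in small steps.

```bash

python3 -m handwheel '[0,0,-0.008,0,0,0, 0,0,0,0,0,0, 0,0,0,0,0,0]'; 
python3 -m handwheel '[0,0,-0.006,0,0,0, 0,0,0,0,0,0, 0,0,0,0,0,0]'; 
python3 pr.py pics/c4.png
```

```text
time: 5.23
eef_pos: [0.3588, -0.2636, 0.0515]
tcp_rot: [0.169, 0.986, -0.0, -0.0]
contact_force: [0.8, -0.6, 3.3]
opening: 0.003
finger_force: 1.6
time: 5.48
eef_pos: [0.3589, -0.2636, 0.0506]
tcp_rot: [0.169, 0.986, 0.0, -0.0]
contact_force: [0.7, -1.4, 4.8]
opening: 0.0
finger_force: 1.7
[ 0.7212 -0.6371  4.275   1.6683  0.3589 -0.2636  0.0507]
```

```bash

python3 -m handwheel '[0,0,-0.004,0,0,0, 0,0,0,0,0,0, 0,0,0,0,0,0]'; 
python3 -m handwheel '[0,0,0.03,0,0,0, 0,0,0.05,0,0,0, 0,0,0.1,0,0,0, 0,0,0.2,0,0,0, 0,0,0.2,0,0,0]'
python3 -m handwheel '[0,0,0.15,0,0,0, 0.12,0.2,0,0,0,0, 0.12,0.2,0,0,0,0, 0.12,0.2,0,0,0,0, 0.12,0.2,0,0,0,0]'
python3 -m handwheel '[0.12,0.2,0,0,0,0, 0,0.25,0,0,0,0, 0,0.25,0,0,0,0, 0,0.25,0,0,0,0, 0,0.25,0,0,0,0]'
```

```text
time: 6.13
eef_pos: [0.3589, -0.2636, 0.0501]
tcp_rot: [0.169, 0.986, -0.0, 0.0]
contact_force: [-0.2, -0.0, 3.6]
opening: -0.004
finger_force: 1.7
time: 6.55
eef_pos: [0.3573, -0.2616, 0.1362]
tcp_rot: [0.169, 0.986, 0.002, -0.003]
contact_force: [0.6, -0.7, 0.1]
opening: 0.005
finger_force: 0.0
time: 6.97
eef_pos: [0.4304, -0.1417, 0.1594]
tcp_rot: [0.17, 0.986, 0.0, -0.001]
contact_force: [0.3, 0.1, 0.0]
opening: 0.003
finger_force: 0.0
time: 7.38
eef_pos: [0.4474, 0.0384, 0.159]
tcp_rot: [0.169, 0.986, 0.0, -0.001]
contact_force: [1.1, 0.7, -0.1]
opening: -0.002
finger_force: 0.0
```

```bash

python3 -m handwheel '[0.05,0.22,0,0,0,0, 0.05,0.21,0,0,0,0, 0,0,-0.2,0,0,0, 0,0,-0.2,0,0,0, 0,0,-0.1,0,0,0]'
python3 -m handwheel '[0,0,0,0,0,0, 0,0,0,0,0,0, 0,0,0,0,0,0]'
python3 - <<'E'
from h import *
s=ctrl.get_state()['eef_pos']; tip=s-[0,0,.019]
p0=np.load('scene0.npz')['p']
p,d=imaging.read_camera('scene'); out=[cv2.resize(p[180:240,330:410],None,fx=8,fy=8,interpolation=cv2.INTER_NEAREST)]
print(s,proj('scene',tip),(np.array(proj('scene',tip))-[330,180])*8,'aim now',proj('scene',[tip[0],tip[1],.006]))
cv2.imwrite('pics/c5.png',out[0])
# eye: centroid of filled contour circle from initial scene view via distance transform ; bell end check
for n in('scene','top'):
    q=np.load(n+'0.npz')['p'];h=cv2.cvtColor(q,cv2.COLOR_BGR2HSV);m=((h[...,1]<60)&(h[...,2]>130)).astype(np.uint8)
    cs,_=cv2.findContours(m,0,1); f=np.zeros_like(m)
    for c in cs: cv2.drawContours(f,[c],-1,1,-1)
    D=cv2.distanceTransform(f,cv2.DIST_L2,5); u,v=(372,219) if n=='scene' else (287,238)
    ys,xs=np.where(D[v-5:v+6,u-6:u+7]>D[v-5:v+6,u-6:u+7].max()-.9); c=(xs.mean()+u-6,ys.mean()+v-5); print(n,c,plane(n,*c,.006))
    hole=[c for c in cv2.findContours(m,cv2.RETR_CCOMP,1)[0]]
E
```

```text
time: 7.8
eef_pos: [0.4606, 0.1019, 0.0812]
tcp_rot: [0.168, 0.986, -0.001, -0.003]
contact_force: [-0.0, 0.7, -1.0]
opening: 0.0
finger_force: 0.0
time: 8.05
eef_pos: [0.4643, 0.1008, 0.0856]
tcp_rot: [0.169, 0.986, 0.0, 0.0]
contact_force: [1.2, 0.1, 0.6]
opening: 0.002
finger_force: 0.0
[0.46430318 0.10084233 0.08555949] (np.float64(373.2665223832486), np.float64(198.5616974348587)) [346.13217907 148.49357948] aim now (np.float64(370.4413303855465), np.float64(218.26400060873286))
scene (np.float64(371.0), np.float64(219.0)) [0.46520468 0.10302119 0.006     ]
top (np.float64(287.77777777777777), np.float64(237.55555555555554)) [0.46140623 0.09914908 0.006     ]
```

View pics/c5.png

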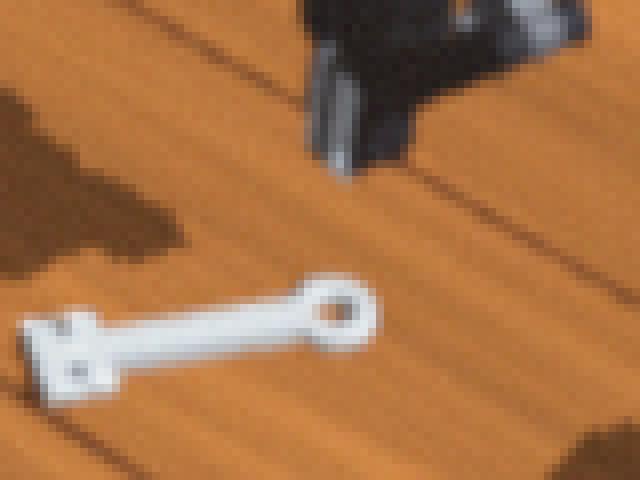

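The long hanger's eye is at crop (341,312), i.e. pixel (372,218.5), with the fingertips centred above it. The two views agree to about 4 mm. I make a small correction and descend 40 mm.

```bash

python3 -m handwheel '[-0.005,0.011,-0.1,0,0,0, 0,0,-0.1,0,0,0, 0,0,-0.07,0,0,0, 0,0,0,0,0,0, 0,0,0,0,0,0]'
python3 - <<'E'
from h import *
s=ctrl.get_state(); tip=s['eef_pos']-[0,0,.019]
p,d=imaging.read_camera('scene');q,_=imaging.read_camera('top')
f=lambda a:cv2.resize(a,None,fx=6.5,fy=6.5,interpolation=cv2.INTER_NEAREST)
cv2.imwrite('pics/c6.png',np.hstack([f(p[185:245,335:395]),f(q[208:268,258:318])]))
print(s['eef_pos'],(np.array(proj('scene',tip))-[335,185])*6.5)
p0=np.load('scene0.npz')['p']
E
```

```text
time: 8.52
eef_pos: [0.4633, 0.1024, 0.0444]
tcp_rot: [0.169, 0.986, -0.0, -0.0]
contact_force: [-0.3, -0.9, -0.2]
opening: 0.005
finger_force: 0.0
[0.46330664 0.10241627 0.04442273] [241.7446606  177.35107398]
```

View pics/c6.png

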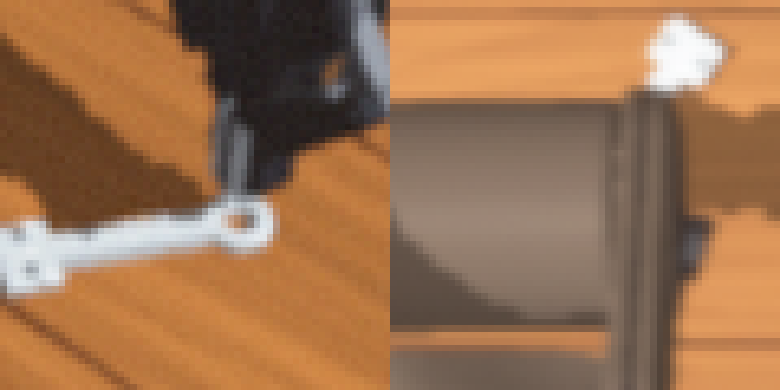

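The fingertips end at crop (250,180), 19 mm straight above the eye at (242,219). They point at its middle to within about 1 mm, with nothing touched. I hold here.

```bash
Z='x'; 
for i in 1 2 3 4 5 6 7; do python3 -m handwheel '[0,0,0,0,0,0,0,0,0,0,0,0,0,0,0,0,0,0,0,0,0,0,0,0,0,0,0,0,0,0]' | grep -E 'time|eef'; done
python3 - <<'E'
from h import *
print(ctrl.sign_off())
E
```

```text
time: 9.03
eef_pos: [0.4632, 0.1026, 0.0442]
time: 9.45
eef_pos: [0.4631, 0.1026, 0.0441]
time: 9.87
eef_pos: [0.4631, 0.1026, 0.0441]
time: 10.28
eef_pos: [0.4631, 0.1026, 0.0441]
time: 10.7
eef_pos: [0.4631, 0.1025, 0.0441]
time: 11.12
eef_pos: [0.4631, 0.1025, 0.0441]
time: 11.53
eef_pos: [0.4631, 0.1025, 0.0441]
the job is handed in; nothing more can be done
None
```

I pressed the bell lever to an estimated 0.32–0.35 rad (ring threshold 0.28, judged from force and travel) and released it, then held the fingertips about 19 mm above the long hanger's eye for 3 s without touching it, and handed in still pointing at 11.5 s.

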